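# Tap the drop collar square into the waste canister

## Robot

A 6-joint arm with a two-finger parallel gripper is mounted at the origin on the work surface. World frame = base frame: x ahead of the robot, y to its left, z up, the work surface at z = 0. Lengths are in m, angles in rad, forces in N, time in s.
With the tool pointing down it reaches from about 0.4 to 0.825 m from the base axis. Payload 7 kg.
Tool frame: the origin (TCP) lies on the centre line of the jaws, within the pads' length; the fingertips stand 25 mm ahead of it and the grasp point (between the pads) lies 6 mm ahead of it; z points along the fingers, y is the direction in which the jaws open and shut (so a half turn about z gives the same grasp; the last joint's range is limited). The gripper opens to 88 mm and grips with 3 to 60 N. Pads are 19 mm wide; open, the fingers measure 130 mm over their backs; the gripper's body (78 mm by 193 mm) begins 47 mm behind the grasp point.
Start: joints at [-1.021, 0.359, 0.012, 0, -1.224, -0.288], TCP at [0.175, -0.652, 0.221] pointing down, gripper open.
Joint ranges: [-3.07, 3.07], [-1.43, 2.12], [-1.02, 1.25], [-3.03, 1.67], [-3.05, -0], [-3.03, 3.03]. Speed limits (rad/s): [2.39, 2.39, 3.01, 3.14, 3.14, 3.14].

## Interface

Orientations are given as [roll, pitch, yaw] about the fixed x, y, z axes, in that order (R = Rz(yaw) Ry(pitch) Rx(roll)).
In Python, from station import * gives the robot as it stands. The module is installed in compiled form; this text tells all that it offers.
- The arm moves only by the tool step_arm, never from a script. Its argument "commands" is text: rows parted by semicolons, each of 6 numbers parted by spaces: the shift along the tool's x, y, z in mm, then the turn, a rotation vector about the tool's x, y, z in rad. A call has 1 to 8 rows; each row shifts and turns the commanded pose from where the row before left it, along the tool's axes as they then stand; what a row does not reach is not made up. A row lasts 1/8 s, in which the tool goes at most 62.5 mm and 10.7 degrees, less where a joint would pass 70% of its speed; a pose out of reach is approached as far as the arm can. A call is refused whole if a number of a shift passes 62.5 or a number of a turn 0.188, either way. A call with a gripper value outside its range is refused whole. "jaw" is the finger opening in mm, from 0 to 87.6, set as the call begins (left out, the last holds). The fingers move at their own pace and stop on an object; "grip_force" is the grip in N (left out, the last holds). Time passes only in rows, so rows that do not move let the fingers close. It gives the time, the measured TCP pose, the force and the opening at its end, in the units of the state.
- get_state(): the state, without advancing time (a new reading comes with each control period).
- grab_frame(name): name is "side" or "top"; returns a dict with "frame" (400x640x3 uint8, red, green, blue), "fovy" (degrees; the focal length in pixels is half the picture's height over the tangent of half this angle, whatever the lens; pixels are square), "cx", "cy" (the principal point, pixels), "rvec" (rotation vector, rad) and "tvec" (3), from world to camera coordinates, as OpenCV has them. Camera axes: x right, y down, z forward; pixel columns grow to the right and rows downward; lengths in m; the calibration is good to about 2 mm. A picture is of the moment at which its call begins. There is no depth.
- job_done(): hands the job in, once; it reports no verdict.
Trained networks look in a picture, given as the dict that the camera call returned (one of the last four; its "shot" number tells which), for a name from the list of things; names that differ only in an ending like _2 or _b are one class to them, and where a whole thing is asked for, a point or a joint stands for the part that bears it (a point fixed in the world has none). Each returns a list of dicts, best first, with "conf" (0 to 1); they miss things now and then, are a little off and sometimes report something else, mostly with a low value. They report only what shows in the picture. A call takes as long as a camera call.
- recognise(picture, name): "pixel" ([column, row] in pixels, amid what is visible of it).
The state is a dict: "t": time; "q": joint angles; "qd": joint speeds; "joint_efforts": joint torques, N m; "eef_pos": TCP position; "ee_rot": TCP orientation; "force": force on the tool from outside, world axes, zero at the start; "moment": the same for the moment, N m; "width": finger opening in m.
Only numpy, scipy, OpenCV 4.12 (cv2) and the standard library are available. Lean on these libraries where they do the work, as an engineer would, in place of code of your own. Each camera call takes 0.05 s, during which the arm holds its last target.

## Task

Two white waste canisters stand on the sampling desk; on one of them the grey ring-shaped collar is only started in the mouth and stands well proud. Push this collar fully home by pressing its rim down with closed fingertips a little at a time, alternating between opposite sides so that it goes in square, until the flange sits level on the canister's rim. It must never lean more than about 10 degrees, or it jams.

Things in the scene. Friction and masses are not known exactly. Their poses are not given: they have to be found in the camera images.
- collar: grey ring to press in: flat flange 190 mm across, hole 124, 5 thick, over a skirt. Origin: centre of flange's top face, z its normal; starts 178-183 mm above table, leaning up to 4 deg; home at 135, level, stopped by the canister's rim. Press 78 mm from centre: 5-15 N moves it and it stays put; the pressed side sinks, the opposite side stays nearly put (about 4 deg of lean per 10 mm pressed).
- canister: the white round waste canister under the unfinished collar, fixed to the desk: 182 mm outer diameter at the mouth, rim 130 mm high. Origin: centre of its underside on the table; z up.
- done_canister: the identical white canister beside it whose collar is already fully home (flange top level, 135 mm above the table), fixed to the desk; nothing is to be done to it. Which of the two stands left or right varies. Origin: centre of its underside; z up.

How it is judged:
By the outcome, as a careful person would: the job done as asked, in the order asked, and still so for the second after the job is handed in, with the robot touching nothing.
It also fails if it takes over 48 s, if anything falls off the work surface, if the arm or the gripper's body presses on something with over 40 N, if the wrist force passes 120 N, or if a joint passes its speed limit or range.

## Working session

There is one attempt and no reset: what is moved stays moved. The work goes in short steps, Python scripts to look and compute and a tool call to move; the robot and the scene stay as the last step left them, time stands still between calls to the robot, and variables do not carry over. Pictures are saved under pics/ and viewed, and the job is handed in when it is done.

Besides the shell and the picture viewer there is one more tool, called after "Emit:" by a JSON object that holds its "fn" and its "kwargs", one argument or row to a line. step_arm: Moves the arm, as the interface text tells. Its arguments: {"type":"object","properties":{"commands":{"type":"string"},"jaw":{"type":"number"},"grip_force":{"type":"number"}},"required":["commands"]}

```bash
mkdir -p pics; cat > h.py <<'E'
from station import *
import numpy as np, cv2
def cam(p):
    f=p["frame"].shape[0]/2/np.tan(np.radians(p["fovy"])/2)
    K=np.array([[f,0,p["cx"]],[0,f,p["cy"]],[0,0,1.]])
    return K,np.array(p["rvec"],float),np.array(p["tvec"],float)
def ray(p,px):
    K,r,t=cam(p);R=cv2.Rodrigues(r)[0]
    return -R.T@t, R.T@np.linalg.inv(K)@np.array([px[0],px[1],1.])
def atz(p,px,z):
    o,d=ray(p,px);return o+d*(z-o[2])/d[2]
def proj(p,X):
    K,r,t=cam(p);return cv2.projectPoints(np.array(X,float).reshape(-1,3),r,t,K,None)[0].reshape(-1,2)
E
python3 - <<'E'
from h import *
s=get_state();print(s)
for n in("side","top"):
    p=grab_frame(n);cv2.imwrite(f"pics/{n}0.png",p["frame"][:,:,::-1])
    print(n,p["fovy"],p["cx"],p["cy"],ray(p,[320,200]))
    for c in("collar","canister"):
        print(c,[(r["pixel"],r["conf"],atz(p,r["pixel"],.18 if c=="collar" else .07)) for r in recognise(p,c)])
E
```

```text
{'t': 0.0, 'q': array([-1.02091920e+00,  3.59417407e-01,  1.10274749e-02, -3.59539609e-04,
       -1.22404198e+00, -2.88070653e-01]), 'qd': array([-8.97099833e-04,  2.51449003e-05,  5.25983605e-04, -7.84025660e-04,
        2.20388667e-03,  3.18432786e-05]), 'joint_efforts': array([ 1.08209399e-03, -5.82713950e+01,  2.93052542e+01,  6.99670315e+00,
        6.77254808e-03, -2.28512208e-04]), 'eef_pos': array([ 0.17453697, -0.65153068,  0.21998758]), 'ee_rot': array([ 3.13992844e+00, -1.40665213e-04, -2.87990852e+00]), 'force': array([-0.22348935, -0.56283434,  0.06077733]), 'moment': array([-0.00740406, -0.04333916, -0.01297816]), 'width': 0.08750374837644165}
side 57.46296896240173 320.01179367244913 203.62288136730643 (array([ 0.53685192, -0.19057181,  0.74140404]), array([-0.00173546,  0.2922142 , -0.95640288]))
collar [([331.2, 341.4], 0.87, array([ 0.55595621, -0.2321384 ,  0.18      ]))]
canister [([324.0, 300.4], 0.68, array([ 0.54621272, -0.17207134,  0.07      ]))]
top 54.19791698055026 320.1960177791978 196.27315992509614 (array([0.37058084, 0.00342747, 0.85447   ]), array([ 0.20298716, -0.00451906, -0.97921753]))
collar [([432.8, 165.7], 0.96, array([ 0.57448266, -0.20243157,  0.18      ]))]
canister [([417.3, 186.4], 0.56, array([ 0.56296591, -0.20133259,  0.07      ]))]
```

View pics/side0.png

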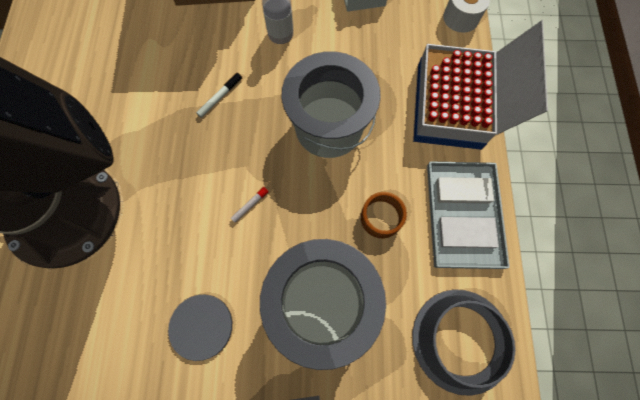

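View pics/top0.png

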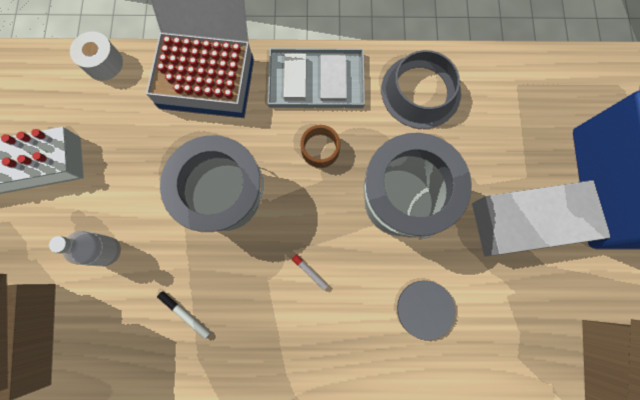

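```bash
cat >> h.py <<'E'
from scipy.optimize import least_squares
TH=np.linspace(0,2*np.pi,72,endpoint=False)
def pts(v,r,dz=0):
    x,y,z,a,b=v   # a,b: slopes; normal ~ (-a,-b,1)
    n=np.array([-a,-b,1]);n/=np.linalg.norm(n)
    e1=np.cross([0,1,0],n);e1/=np.linalg.norm(e1);e2=np.cross(n,e1)
    return np.array([x,y,z])+dz*n+r*(np.cos(TH)[:,None]*e1+np.sin(TH)[:,None]*e2)
def sil(p,v):
    q=np.vstack([proj(p,pts(v,.095)),proj(p,pts(v,.095,-.005))]).astype(np.float32)
    return cv2.convexHull(q)[:,0]
def edges(p,v,w):
    g=cv2.GaussianBlur(p["frame"].astype(np.float32),(0,0),1)
    h=sil(p,v);c=h.mean(0);out=[]
    for t in TH:
        d=np.array([np.cos(t),np.sin(t)])
        # hull crossing radius
        lo=hullr(h,c,d)
        if lo is None: continue
        rr=np.arange(lo-w,lo+w,.25)
        P=(c+rr[:,None]*d).astype(np.float32)
        prof=cv2.remap(g,P[None,:,0],P[None,:,1],cv2.INTER_LINEAR,borderMode=cv2.BORDER_REPLICATE)[0]
        if (P<3).any() or (P[:,0]>636).any() or (P[:,1]>396).any(): continue
        # warm/bright outside minus inside colour: use R-B plus brightness
        k=np.linalg.norm(np.gradient(prof,axis=0),axis=1)
        i=np.argmax(k)
        if k[i]>2 and 0<i<len(rr)-1: out.append(P[i])
    return np.array(out)
def hullr(h,c,d):
    a=h-c;b=np.roll(h,-1,0)-c;e=b-a
    den=d[0]*e[:,1]-d[1]*e[:,0]
    with np.errstate(all='ignore'):
        s=(a[:,0]*e[:,1]-a[:,1]*e[:,0])/den;u=(a[:,0]*d[1]-a[:,1]*d[0])/den
    ok=(s>0)&(u>=-1e-6)&(u<=1+1e-6)
    return s[ok].max() if ok.any() else None
def fit(ps,v,ws=(10,6,4,3,3),fixz=None):
    v=np.array(v,float)
    for w in ws:
        E=[edges(p,v,w) for p in ps]
        def res(u):
            o=[]
            for p,e in zip(ps,E):
                h=sil(p,u);c=h.mean(0)
                for q in e:
                    d=q-c;n=np.linalg.norm(d);r=hullr(h,c,d/n);o.append(n-(r if r else n))
            return np.r_[o,(np.array(u[3:])/.3)]
        S=least_squares(res,v,loss="soft_l1",f_scale=.7,x_scale=[.01,.01,.01,.05,.05],diff_step=1e-4);v=S.x
    return v,np.sqrt(np.median(S.fun[:-2]**2)),[len(e) for e in E],E
def draw(p,v,E,name):
    f=p["frame"][:,:,::-1].copy()
    cv2.polylines(f,[sil(p,v).astype(int)],True,(0,255,0),1)
    for q in E: cv2.circle(f,tuple(int(a) for a in q),1,(0,0,255),-1)
    cv2.imwrite(name,f)
E
python3 - <<'E'
from h import *
ps=[grab_frame("side"),grab_frame("top")]
for nm,c in(("R",[415,185]),("L",[210,183])):
    for z in (.135,.18):
        v0=[*atz(ps[1],c,z)[:2],z,0,0]
        v,r,n,E=fit(ps,v0,ws=(12,8,5,4,3))
        print(nm,v.round(4),r,n,"lean",np.degrees(np.hypot(v[3],v[4])))
    for k in(0,1): draw(ps[k],v,E[k],f"pics/f{nm}{k}.png")
E
cd pics; python3 -c "
import cv2,numpy as np
a=cv2.imread('fR0.png')[210:390,230:410];b=cv2.imread('fR1.png')[110:260,340:500];c=cv2.imread('fL0.png')[30:180,250:410]
r=lambda i:cv2.resize(i,(390,390))
cv2.imwrite('m.png',np.hstack([r(a),r(b)]))"
```

```text
R [ 0.5413 -0.1753  0.1763  0.0893 -0.002 ] 0.4599952697753906 [71, 72] lean 5.114968175584948
R [ 0.5413 -0.1754  0.1764  0.0902  0.0007] 0.45929718017578125 [71, 72] lean 5.168365932200427
L [ 0.5533  0.2103  0.1367 -0.018  -0.052 ] 0.45925140380859375 [71, 70] lean 3.1534346265265207
L [ 0.5532  0.2103  0.1369 -0.0048 -0.0552] 0.44525499821268194 [69, 71] lean 3.1742600461913586
```

View pics/m.png

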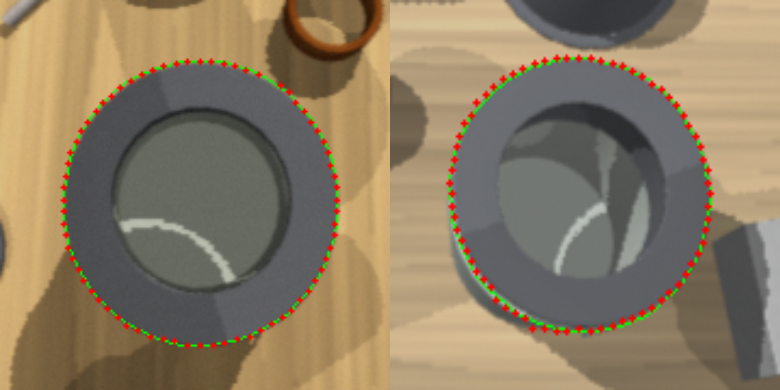

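```bash
python3 - <<'E'
from h import *
p=grab_frame("top")
for px in([475,195],[493,255],[608,235],[595,182],[575,130],[638,250]):
    print(px,[atz(p,px,z)[:2].round(3).tolist() for z in(0,.1,.2)])
E
```

```text
[475, 195] [[0.561, -0.348], [0.539, -0.307], [0.516, -0.266]]
[493, 255] [[0.428, -0.377], [0.421, -0.332], [0.414, -0.288]]
[608, 235] [[0.472, -0.634], [0.46, -0.56], [0.449, -0.485]]
[595, 182] [[0.593, -0.623], [0.567, -0.55], [0.541, -0.477]]
[575, 130] [[0.718, -0.595], [0.677, -0.525], [0.636, -0.455]]
[638, 250] [[0.44, -0.695], [0.432, -0.613], [0.424, -0.532]]
```

Emit:
{"fn": "step_arm", "kwargs": {
  "commands": "0 0 -40 0 0 0.131; 0 0 -40 0 0 0.131; 0 0 0 0 0 0",
  "jaw": 0,
  "grip_force": 20
}}

```text
t: 0.82
eef_pos: [0.1751, -0.6535, 0.3052]
ee_rot: [-3.135, 0.003, 3.14]
force: [-0.9, 0.1, -0.1]
width: 0.0635
```

Emit:
{"fn": "step_arm", "kwargs": {
  "commands": "-29 48 0 0 0 0; -29 48 0 0 0 0; -29 48 0 0 0 0; -29 48 0 0 0 0; -29 48 0 0 0 0; -29 48 0 0 0 0; -29 48 0 0 0 0; -29 48 0 0 0 0"
}}

```text
t: 1.82
eef_pos: [0.4071, -0.2662, 0.3007]
ee_rot: [3.141, 0.0, -3.141]
force: [1.0, -0.5, -0.7]
width: -0.0
```

Emit:
{"fn": "step_arm", "kwargs": {
  "commands": "-40 48 0 0 0 0; -48 48 0 0 0 0; -55 0 20 0 0 0; -55 0 20 0 0 0; 0 0 0 0 0 0; 0 0 0 0 0 0"
}}

```text
t: 2.58
eef_pos: [0.6006, -0.1759, 0.2598]
ee_rot: [-3.142, -0.002, -3.141]
force: [0.3, -0.9, 0.8]
width: 0.0003
```

```bash
python3 - <<'E'
from h import *
s=get_state();print(s["eef_pos"],s["ee_rot"],s["force"],s["width"],s["q"])
E
```

```text
[ 0.60062426 -0.17586101  0.25983027] [-3.14154371e+00 -2.09771866e-03 -3.14116977e+00] [ 0.32170038 -0.92468026  0.78049146] 0.0003157614125960976 [ 2.66405410e-02  2.58231463e-01 -4.17190192e-02 -6.34811469e-06
 -1.27294413e+00 -1.59701206e+00]
```

Emit:
{"fn": "step_arm", "kwargs": {
  "commands": "-18 1 20 0 0 0; 0 0 22 0 0 0; 0 0 0 0 0 0; 0 0 4 0 0 0; 0 0 4 0 0 0; 0 0 0 0 0 0"
}}

```text
t: 3.32
eef_pos: [0.6189, -0.1749, 0.2113]
ee_rot: [3.142, 0.001, 3.141]
force: [0.9, -0.6, -1.0]
width: 0.0003
```

Emit:
{"fn": "step_arm", "kwargs": {
  "commands": "0 0 3 0 0 0; 0 0 0 0 0 0"
}}

```text
t: 3.58
eef_pos: [0.6189, -0.1748, 0.2077]
ee_rot: [3.142, -0.0, 3.141]
force: [-0.3, -0.8, -0.3]
width: 0.0004
```

Emit:
{"fn": "step_arm", "kwargs": {
  "commands": "0 0 3 0 0 0; 0 0 0 0 0 0"
}}

```text
t: 3.82
eef_pos: [0.6188, -0.1748, 0.2046]
ee_rot: [3.142, -0.001, 3.141]
force: [-0.1, -0.3, 0.4]
width: 0.0005
```

Emit:
{"fn": "step_arm", "kwargs": {
  "commands": "0 0 3 0 0 0; 0 0 0 0 0 0"
}}

```text
t: 4.08
eef_pos: [0.6188, -0.1749, 0.2016]
ee_rot: [3.142, -0.001, 3.141]
force: [-0.1, 0.1, -0.6]
width: 0.0002
```

Emit:
{"fn": "step_arm", "kwargs": {
  "commands": "0 0 3 0 0 0; 0 0 0 0 0 0"
}}

```text
t: 4.32
eef_pos: [0.6188, -0.1748, 0.1986]
ee_rot: [3.142, -0.0, 3.141]
force: [-0.3, 0.4, 0.4]
width: 0.0
```

Emit:
{"fn": "step_arm", "kwargs": {
  "commands": "0 0 3 0 0 0; 0 0 0 0 0 0"
}}

```text
t: 4.58
eef_pos: [0.6188, -0.1748, 0.1957]
ee_rot: [3.141, -0.0, 3.141]
force: [0.1, -0.3, -0.2]
width: 0.0007
```

```bash
python3 - <<'E'
from h import *
ps=[grab_frame("side"),grab_frame("top")]
a,b=[p["frame"][:,:,::-1] for p in ps]
T=get_state()["eef_pos"];print(proj(ps[0],T-[0,0,.025]),proj(ps[1],T-[0,0,.025]))
r=lambda i:cv2.resize(i,(390,390),interpolation=cv2.INTER_CUBIC)
cv2.imwrite('pics/m2.png',np.hstack([r(a[200:400,230:430]),r(b[80:280,320:520])]))
E
```

```text
[[373.04335744 301.39026007]] [[415.12844702 143.89552669]]
```

View pics/m2.png

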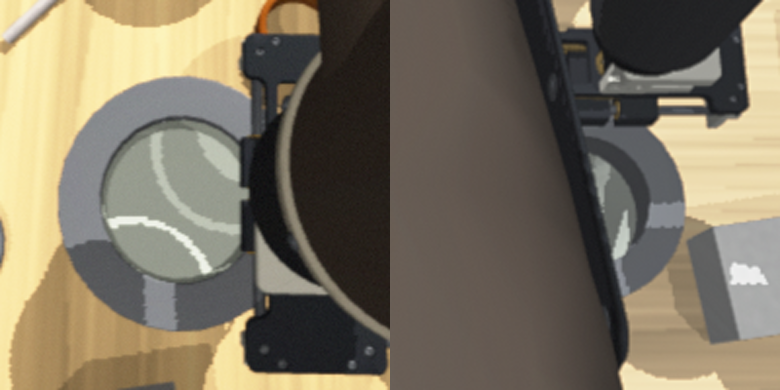

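Emit:
{"fn": "step_arm", "kwargs": {
  "commands": "0 0 2 0 0 0; 0 0 0 0 0 0"
}}

```text
t: 4.92
eef_pos: [0.6189, -0.1748, 0.1938]
ee_rot: [3.142, -0.0, 3.141]
force: [-1.3, 0.2, 0.1]
width: 0.0006
```

Emit:
{"fn": "step_arm", "kwargs": {
  "commands": "0 0 2 0 0 0; 0 0 0 0 0 0"
}}

```text
t: 5.18
eef_pos: [0.6188, -0.1748, 0.1917]
ee_rot: [3.142, -0.0, 3.141]
force: [0.9, -0.8, -0.4]
width: 0.0006
```

```bash
python3 - <<'E'
from h import *
p=grab_frame("side");a=p["frame"][:,:,::-1].copy()
T=get_state()["eef_pos"]
c=a[230:370,310:450]
c=cv2.resize(c,(600,600),interpolation=cv2.INTER_CUBIC)
c=np.clip(c.astype(float)*2.2,0,255).astype(np.uint8)
for dx in(-.0095,.0095):
  for dy in(-.02,.02):
    q=(proj(p,T+[dx,dy,-.025])[0]-[310,230])*600/140
    cv2.circle(c,tuple(q.astype(int).tolist()),3,(0,0,255),-1)
cv2.imwrite('pics/m3.png',c)
E
```

```text
(no output)
```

View pics/m3.png

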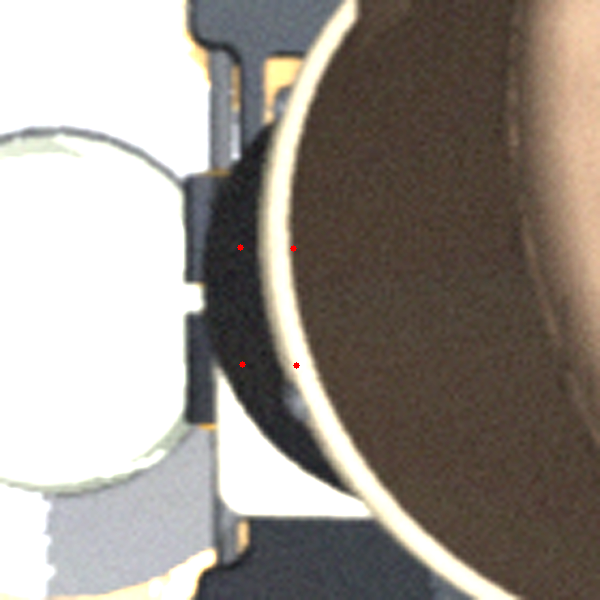

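Emit:
{"fn": "step_arm", "kwargs": {
  "commands": "0 0 2 0 0 0"
}}

```text
t: 5.35
eef_pos: [0.6191, -0.1749, 0.1901]
ee_rot: [-3.142, 0.0, 3.141]
force: [0.1, -0.6, 0.2]
width: 0.0003
```

Emit:
{"fn": "step_arm", "kwargs": {
  "commands": "0 0 2 0 0 0"
}}

```text
t: 5.48
eef_pos: [0.6189, -0.1749, 0.1878]
ee_rot: [3.142, -0.0, 3.141]
force: [0.6, 0.4, 0.9]
width: 0.0001
```

Emit:
{"fn": "step_arm", "kwargs": {
  "commands": "0 0 -55 0 0 0; 0 60 0 0 0 0; 0 60 0 0 0 0; 0 60 0 0 0 0; 0 40 0 0 0 0;0 0 0 0 0 0"
}}

```text
t: 6.22
eef_pos: [0.6189, 0.0479, 0.2428]
ee_rot: [3.141, 0.0, -3.138]
force: [0.1, -0.5, -0.8]
width: 0.0005
```

```bash
python3 - <<'E'
from h import *
ps=[grab_frame("side"),grab_frame("top")]
v,r,n,E=fit(ps,[.5413,-.1754,.1764,.09,0],ws=(6,4,3,3))
print(v.round(4),r,n)
for k in (0,1):
  v1,r,n,_=fit([ps[k]],v,ws=(3,3)); print(k,v1.round(4),r)
  draw(ps[k],v,E[k],f"pics/g{k}.png")
E
cd pics; python3 -c "
import cv2,numpy as np
a=cv2.imread('g0.png')[210:390,230:410];b=cv2.imread('g1.png')[110:260,340:500]
r=lambda i:cv2.resize(i,(390,390))
cv2.imwrite('m4.png',np.hstack([r(a),r(b)]))"
```

```text
[ 0.5416 -0.1741  0.175   0.0704 -0.0695] 0.48460576224538054 [72, 72]
0 [ 0.5411 -0.1766  0.175   0.0819  0.0469] 0.1895659006748559
1 [ 0.5426 -0.1728  0.1729  0.0899 -0.1128] 0.27227097030244096
```

View pics/m4.png

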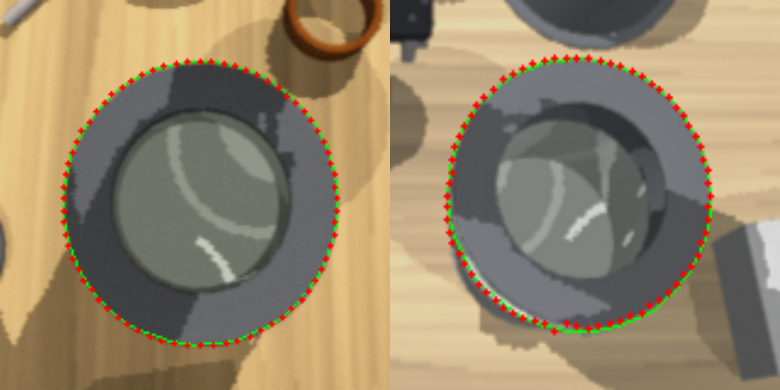

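View pics/g1.png

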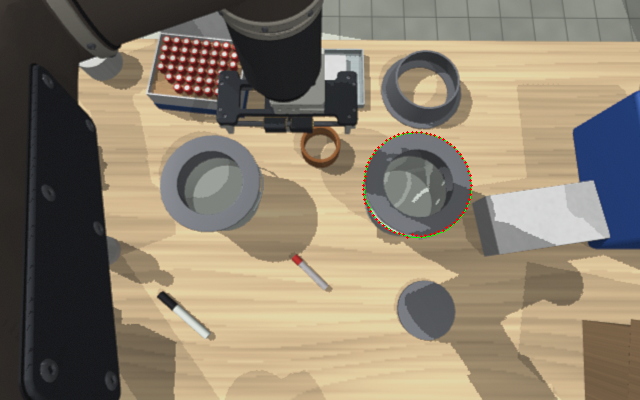

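```bash
python3 - <<'E'
from h import *
ps=[grab_frame("side"),grab_frame("top")]
s=get_state();T=s["eef_pos"];print(T,s["force"],s["width"])
im=[]
for p,(x,y,w) in zip(ps,((300,110,160),(210,50,160))):
    a=p["frame"][:,:,::-1].copy()
    c=cv2.resize(a[y:y+w,x:x+w],(390,390),interpolation=cv2.INTER_CUBIC);c=np.clip(c*2.,0,255).astype(np.uint8)
    for dz in(-.025,0,.041):
        q=(proj(p,T+[0,0,dz])[0]-[x,y])*390/w;print(q/390*w+[x,y])
        cv2.circle(c,tuple(q.astype(int).tolist()),3,(0,0,255),-1)
    im.append(c)
cv2.imwrite("pics/m5.png",np.hstack(im))
E
```

```text
[0.61896983 0.04441528 0.24289674] [-0.59261075 -0.16998576 -0.57112077] 0.0006838039199293469
[374.19524836 154.95467004]
[376.64661857 148.07608033]
[381.17070273 135.38141729]
[294.82340941 133.81352009]
[293.95936394 128.27615475]
[292.39253003 118.23486392]
```

View pics/m5.png

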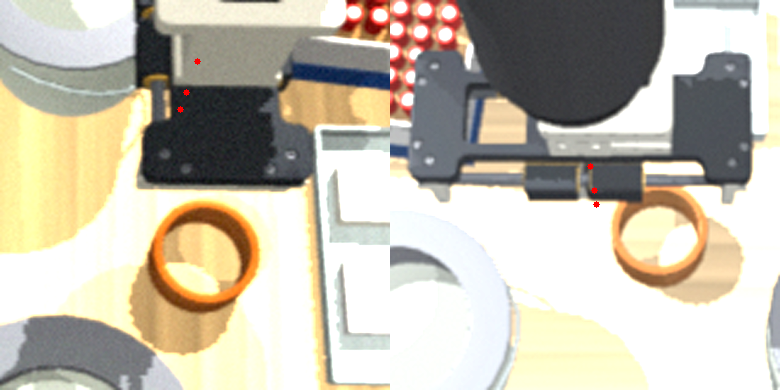

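Emit:
{"fn": "step_arm", "kwargs": {
  "commands": "0 0 0 0 0 -0.1745; 0 0 0 0 0 -0.1745; 0 0 0 0 0 -0.1745; 0 0 0 0 0 -0.1745; 0 0 0 0 0 -0.1745; 0 0 0 0 0 -0.1745; 0 0 0 0 0 -0.1745; 0 0 0 0 0 -0.1745"
}}

```text
t: 7.42
eef_pos: [0.619, 0.0437, 0.2429]
ee_rot: [3.141, -0.0, -1.742]
force: [-0.4, -0.3, 0.6]
width: 0.0005
```

Emit:
{"fn": "step_arm", "kwargs": {
  "commands": "0 0 0 0 0 -0.1745; 45 26 0 0 0 0; 45 26 0 0 0 0; 50 26 0 0 0 0; 0 0 18 0 0 0; 0 0 0 0 0 0; 0 0 0 0 0 0"
}}

```text
t: 8.3
eef_pos: [0.5413, -0.0952, 0.2255]
ee_rot: [-3.141, -0.0, -1.572]
force: [-0.3, -0.0, 0.3]
width: 0.0006
```

```bash
cat > look.py <<'E'
from h import *
import sys
ps=[grab_frame("side"),grab_frame("top")]
s=get_state();T=s["eef_pos"];print(s["t"],T,s["ee_rot"],s["force"],s["width"])
im=[]
for p,(x,y,w) in zip(ps,((230,210,180),(340,110,160))):
    c=cv2.resize(p["frame"][y:y+w,x:x+w,::-1],(390,390),interpolation=cv2.INTER_CUBIC);c=np.clip(c*1.6,0,255).astype(np.uint8)
    q=(proj(p,T+[0,0,-.025])[0]-[x,y])*390/w
    cv2.circle(c,tuple(q.astype(int).tolist()),3,(0,0,255),-1)
    im.append(c)
cv2.imwrite(sys.argv[1],np.hstack(im))
E
python3 look.py pics/m6.png
```

```text
8.4 [ 0.54150569 -0.09465983  0.22547633] [-3.14096321e+00 -1.06697072e-04 -1.57089380e+00] [-0.38572784  0.14465602 -0.73824383] 0.0006682747957931973
```

View pics/m6.png

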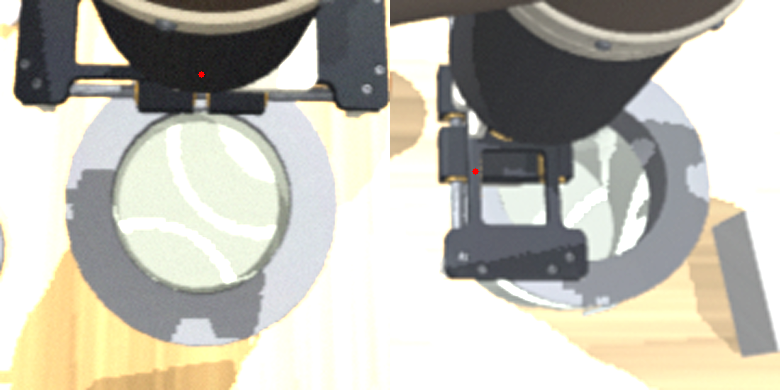

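Emit:
{"fn": "step_arm", "kwargs": {
  "commands": "0 0 8 0 0 0; 0 0 8 0 0 0; 0 0 4 0 0 0; 0 0 2 0 0 0; 0 0 0 0 0 0"
}}

```text
t: 9.02
eef_pos: [0.5409, -0.0948, 0.2029]
ee_rot: [3.141, -0.0, -1.571]
force: [0.5, 0.9, 0.8]
width: 0.0004
```

Emit:
{"fn": "step_arm", "kwargs": {
  "commands": "0 0 2 0 0 0; 0 0 2 0 0 0"
}}

```text
t: 9.28
eef_pos: [0.541, -0.0948, 0.199]
ee_rot: [-3.141, 0.0, -1.571]
force: [0.4, -1.0, -0.0]
width: 0.0004
```

Emit:
{"fn": "step_arm", "kwargs": {
  "commands": "0 0 2 0 0 0; 0 0 2 0 0 0"
}}

```text
t: 9.52
eef_pos: [0.5409, -0.0948, 0.1948]
ee_rot: [3.142, 0.0, -1.571]
force: [0.1, 0.3, -0.0]
width: 0.0002
```

Emit:
{"fn": "step_arm", "kwargs": {
  "commands": "0 0 2 0 0 0; 0 0 2 0 0 0"
}}

```text
t: 9.78
eef_pos: [0.5409, -0.0948, 0.1908]
ee_rot: [3.142, -0.0, -1.571]
force: [-0.4, -0.6, 0.6]
width: 0.0004
```

Emit:
{"fn": "step_arm", "kwargs": {
  "commands": "0 0 2 0 0 0; 0 0 2 0 0 0"
}}

```text
t: 10.02
eef_pos: [0.5409, -0.0948, 0.1868]
ee_rot: [-3.142, 0.0, -1.571]
force: [0.2, 0.2, 0.6]
width: 0.0007
```

```bash
python3 look.py pics/m7.png
```

```text
10.125 [ 0.54082213 -0.09486223  0.18671511] [ 3.14123151e+00 -2.47371989e-05 -1.57134546e+00] [-0.14800407 -0.340224   -0.03047113] 9.859134915507001e-05
```

View pics/m7.png

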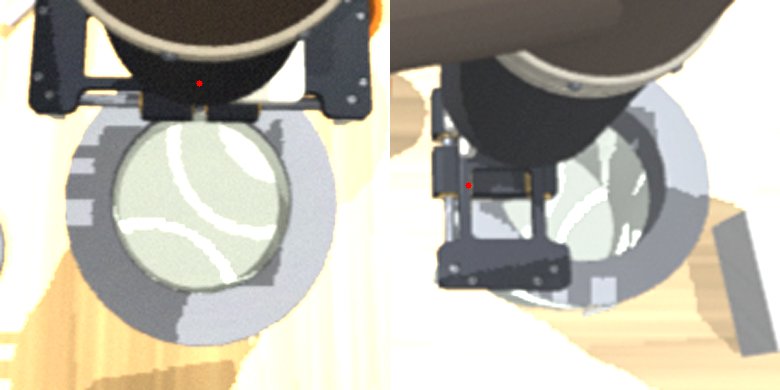

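```bash
python3 -c "
from h import *
print(get_state()['joint_efforts'])"
```

```text
[ 8.39501910e-03 -4.20875287e+01  2.74460953e+01  6.55643910e+00
  7.92388245e-02  4.07763164e-04]
```

Emit:
{"fn": "step_arm", "kwargs": {
  "commands": "0 0 -30 0 0 0; 0 0 0 0 0 0"
}}

```text
t: 10.38
eef_pos: [0.5424, -0.0949, 0.2192]
ee_rot: [-3.137, -0.0, -1.571]
force: [0.2, -0.5, -0.3]
width: 0.0006
```

```bash
python3 -c "
from h import *
print(get_state()['joint_efforts'])"
```

```text
[-3.96801007e-02 -4.13250017e+01  2.88827527e+01  6.93611294e+00
 -4.07621227e-01 -2.09237536e-03]
```

Emit:
{"fn": "step_arm", "kwargs": {
  "commands": "-60 0 -10 0 0 0; -60 0 0 0 0 0; -30 0 0 0 0 0; 0 0 0 0 0 0"
}}

```text
t: 10.88
eef_pos: [0.5408, 0.0571, 0.2265]
ee_rot: [3.141, 0.0, -1.568]
force: [-0.7, 0.3, -0.3]
width: 0.0003
```

```bash
cat > refit.py <<'E'
from h import *
import sys
ps=[grab_frame("side"),grab_frame("top")]
for p,n in zip(ps,"st"): cv2.imwrite(f"pics/{sys.argv[1]}_{n}.png",p["frame"][:,:,::-1])
v0=[.5413,-.1754,float(sys.argv[2]),0,0]
v,r,n,E=fit(ps,v0,ws=(8,5,3,3))
print("R",v.round(4),r,n)
w,r,n,E2=fit(ps,[.5533,.2103,.135,0,0],ws=(6,4,3,3)); print("L",w.round(4),r,n)
for k in (0,1):
  f=ps[k]["frame"][:,:,::-1]
  draw(ps[k],v,E[k],f"pics/{sys.argv[1]}_f{k}.png")
E
python3 refit.py r2 .175
python3 - <<'E'
import cv2,numpy as np
o=[]
for a,b,(x,y,w) in(('side0','r2_s',(250,230,150)),('top0','r2_t',(350,115,135))):
    for n in(a,b):
        i=cv2.imread(f'pics/{n}.png')[y:y+w,x:x+w];o.append(cv2.resize(i,(390,300)))
cv2.imwrite('pics/m8.png',np.vstack([np.hstack(o[:2]),np.hstack(o[2:])]))
E
```

```text
R [ 0.5433 -0.1754  0.1772  0.     -0.0021] 0.46486995129436787 [72, 70]
L [ 0.5538  0.2082  0.1379 -0.0398  0.0073] 0.47666813784530854 [21, 55]
```

View pics/m8.png

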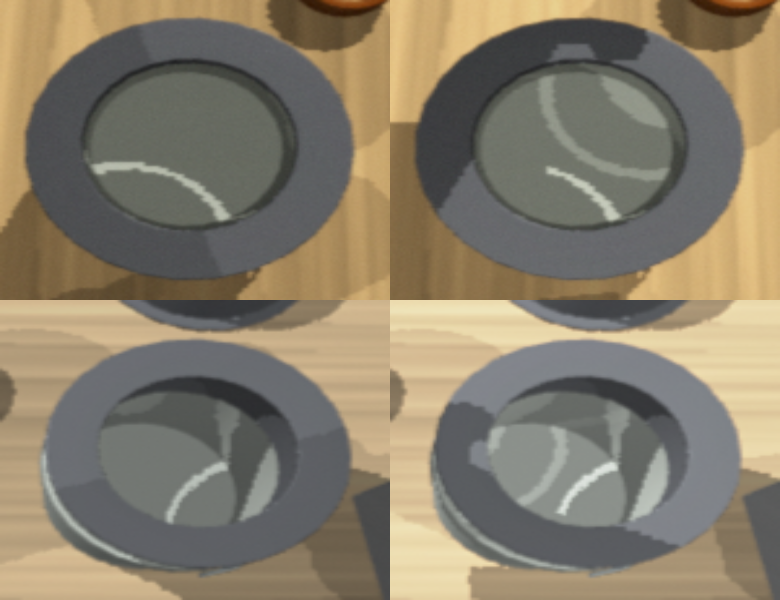

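```bash
python3 - <<'E'
from h import *
ps=[grab_frame("side"),grab_frame("top")]
im=[]
for p,(x,y,w) in zip(ps,((230,210,180),(340,110,160))):
    sc=400/w
    c=cv2.resize(p["frame"][y:y+w,x:x+w,::-1],(400,400),interpolation=cv2.INTER_CUBIC);c=np.clip(c*1.5,0,255).astype(np.uint8)
    for z,col in((.13,(0,0,255)),(.135,(0,255,0)),(.177,(255,0,0))):
        r=.091 if z==.13 else .095
        q=(proj(p,pts([.5433,-.1754,z,0,0],r))-[x,y])*sc
        cv2.polylines(c,[q.astype(int)],True,col,1)
    im.append(c)
cv2.imwrite("pics/m9.png",np.hstack(im))
for z in(.13,.14,.15,.16,.165,.17,.175,.18,.185):
    v=np.array([.5433,-.1754,z,0,0])
    E=[edges(p,[.5433,-.1754,.1772,0,0],4) for p in ps]
    def res(u):
        o=[]
        for p,e in zip(ps,E):
            h=sil(p,[u[0],u[1],z,u[2],u[3]]);c=h.mean(0)
            for q in e:
                d=q-c;n=np.linalg.norm(d);o.append(n-hullr(h,c,d/n))
        return np.array(o)
    S=least_squares(res,[.5433,-.1754,0,0],loss="soft_l1",f_scale=.7,diff_step=1e-4,x_scale=[.01,.01,.05,.05]);print(z,S.cost.round(2),S.x.round(3))
E
```

```text
Traceback (most recent call last):
  File "h.py", line 18, in pts
    n=np.array([-a,-b,1]);n/=np.linalg.norm(n)
                          ^^^^^^^^^^^^^^^^^^^^
numpy._core._exceptions._UFuncOutputCastingError: Cannot cast ufunc 'divide' output from dtype('float64') to dtype('int64') with casting rule 'same_kind'
```

```bash
sed -i 's/n=np.array(\[-a,-b,1\])/n=np.array([-a,-b,1.])/' h.py
sed -i 's/S=least_squares(res,v,loss="soft_l1",f_scale=.7,x_scale=\[.01,.01,.01,.05,.05\],diff_step=1e-4);v=S.x/S=least_squares(lambda w:res(w-1),v+1,loss="soft_l1",f_scale=.7,x_scale=[.01,.01,.01,.05,.05],diff_step=3e-4);v=S.x-1/' h.py
python3 - <<'E'
from h import *
ps=[grab_frame("side"),grab_frame("top")]
im=[]
for p,(x,y,w) in zip(ps,((230,210,180),(340,110,160))):
    sc=400/w
    c=cv2.resize(p["frame"][y:y+w,x:x+w,::-1],(400,400),interpolation=cv2.INTER_CUBIC);c=np.clip(c*1.5,0,255).astype(np.uint8)
    for z,col in((.13,(0,0,255)),(.135,(0,255,0)),(.177,(255,0,0))):
        r=.091 if z==.13 else .095
        q=(proj(p,pts([.5433,-.1754,z,0,0],r))-[x,y])*sc
        cv2.polylines(c,[q.astype(int)],True,col,1)
    im.append(c)
cv2.imwrite("pics/m9.png",np.hstack(im))
v,r,n,E=fit(ps,[.5433,-.1754,.17,0,0],ws=(8,5,3,3));print(v.round(4),r)
E=[edges(p,[.5433,-.1754,.1772,0,0],4) for p in ps]
for z in(.13,.14,.15,.16,.165,.17,.175,.18,.185):
    def res(u):
        o=[];u=u-1
        for p,e in zip(ps,E):
            h=sil(p,[u[0],u[1],z,u[2],u[3]]);c=h.mean(0)
            for q in e:
                d=q-c;n=np.linalg.norm(d);o.append(n-hullr(h,c,d/n))
        return np.array(o)
    S=least_squares(res,np.array([.5433,-.1754,0,0])+1,loss="soft_l1",f_scale=.7,diff_step=3e-4,x_scale=[.01,.01,.05,.05]);print(z,S.cost.round(2),(S.x-1).round(3))
E
```

```text
[ 0.5435 -0.1752  0.1775 -0.0173 -0.0085] 0.5463829040527344
0.13 381.4 [ 0.548 -0.18   0.112 -0.109]
0.14 296.07 [ 0.547 -0.179  0.109 -0.11 ]
0.15 210.59 [ 0.545 -0.177  0.095 -0.101]
0.16 127.61 [ 0.544 -0.176  0.082 -0.084]
0.165 89.18 [ 0.544 -0.176  0.064 -0.07 ]
0.17 55.12 [ 0.543 -0.175  0.039 -0.053]
0.175 33.3 [ 0.543 -0.175  0.009 -0.036]
0.18 35.34 [ 0.544 -0.175 -0.033 -0.02 ]
0.185 55.69 [ 0.543 -0.174 -0.079 -0.04 ]
```

View pics/m9.png

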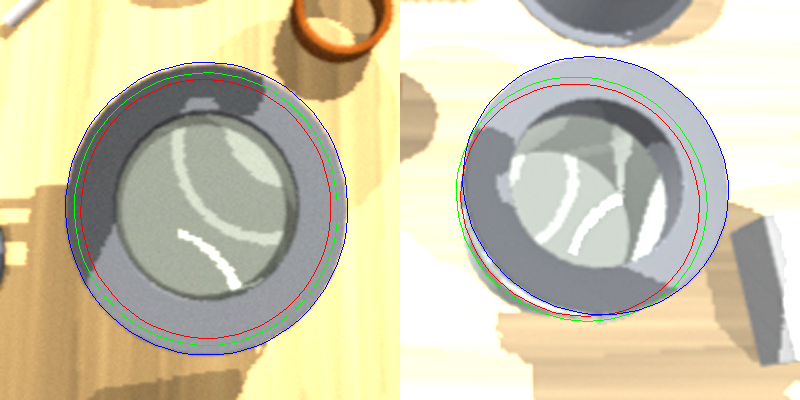

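Emit:
{"fn": "step_arm", "kwargs": {
  "commands": "50 0 0 0 0 0; 50 -2 0 0 0 0; 52 0 0 0 0 0; 0 0 20 0 0 0; 0 0 18 0 0 0; 0 0 0 0 0 0; 0 0 2 0 0 0"
}}

```text
t: 12.05
eef_pos: [0.5434, -0.0972, 0.1878]
ee_rot: [-3.14, -0.0, -1.571]
force: [0.5, 0.7, -0.0]
width: 0.0008
```

Emit:
{"fn": "step_arm", "kwargs": {
  "commands": "0 0 2 0 0 0; 0 0 1 0 0 0"
}}

```text
t: 12.3
eef_pos: [0.5431, -0.0967, 0.1843]
ee_rot: [-3.141, 0.0, -1.571]
force: [0.2, 0.5, -0.3]
width: 0.0003
```

Emit:
{"fn": "step_arm", "kwargs": {
  "commands": "0 0 2 0 0 0; 0 0 1 0 0 0"
}}

```text
t: 12.55
eef_pos: [0.5429, -0.0968, 0.1809]
ee_rot: [3.142, 0.0, -1.571]
force: [-0.1, 0.3, -0.3]
width: -0.0001
```

Emit:
{"fn": "step_arm", "kwargs": {
  "commands": "0 0 2 0 0 0; 0 0 1 0 0 0"
}}

```text
t: 12.8
eef_pos: [0.5429, -0.0968, 0.1778]
ee_rot: [3.141, -0.0, -1.571]
force: [-0.3, 0.2, -0.3]
width: 0.0006
```

Emit:
{"fn": "step_arm", "kwargs": {
  "commands": "0 0 2 0 0 0; 0 0 1 0 0 0"
}}

```text
t: 13.05
eef_pos: [0.5429, -0.0969, 0.1748]
ee_rot: [3.141, -0.0, -1.571]
force: [0.7, -0.6, 0.3]
width: 0.0007
```

```bash
python3 look.py pics/m10.png
```

```text
13.15 [ 0.54287065 -0.09684996  0.17483008] [ 3.14140763e+00  5.60630408e-06 -1.57136375e+00] [-0.48339047 -1.06221704 -0.30400525] 0.0004998361032695006
```

View pics/m10.png

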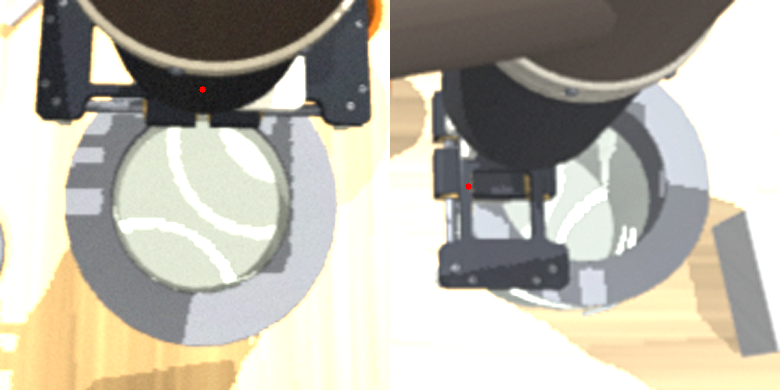

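Emit:
{"fn": "step_arm", "kwargs": {
  "commands": "0 0 -60 0 0 0; 0 0 0 0 0.18 0; 0 0 0 0 0.18 0; 0 0 0 0 0.18 0; 0 0 0 0 0.18 0; 0 0 0 0 0 0"
}}

```text
t: 13.9
eef_pos: [0.5426, -0.0956, 0.2331]
ee_rot: [3.136, -0.725, -1.564]
force: [0.5, -1.2, 0.8]
width: 0.0004
```

```bash
python3 - <<'E'
from h import *
from scipy.spatial.transform import Rotation as Ro
ps=[grab_frame("side"),grab_frame("top")]
s=get_state();T=s["eef_pos"];R=Ro.from_euler("xyz",s["ee_rot"]).as_matrix();print(T,s["ee_rot"],R[:,2])
im=[]
for p,(x,y,w) in zip(ps,((230,170,200),(320,90,200))):
    c=cv2.resize(p["frame"][y:y+w,x:x+w,::-1],(400,400),interpolation=cv2.INTER_CUBIC);c=np.clip(c*2.,0,255).astype(np.uint8)
    for d,col in((.025,(0,0,255)),(0,(0,255,0)),(-.041,(255,0,0))):
        q=(proj(p,T+R[:,2]*d)[0]-[x,y])*400/w
        cv2.circle(c,tuple(q.astype(int).tolist()),3,col,-1)
    im.append(c)
cv2.imwrite("pics/m11.png",np.hstack(im))
E
```

```text
[ 0.54301909 -0.09629969  0.23451098] [ 3.14007331 -0.71881188 -1.56938855] [-5.92332924e-04 -6.58491698e-01 -7.52587758e-01]
```

View pics/m11.png

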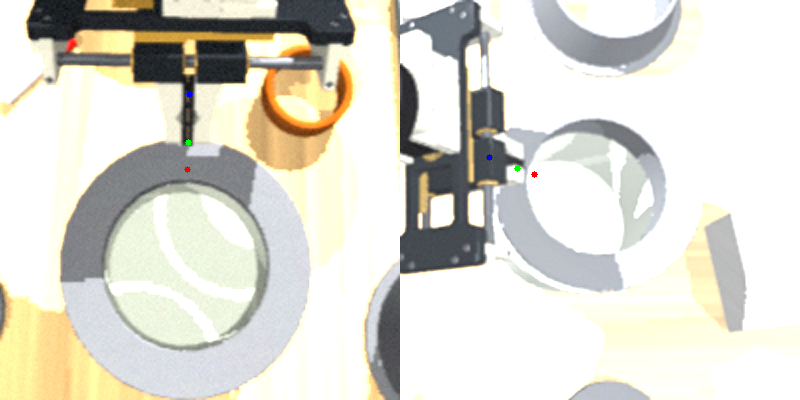

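```bash
python3 - <<'E'
from h import *
ps=[grab_frame("side"),grab_frame("top")]
im=[]
for p,(x,y,w) in zip(ps,((280,190,90),(350,130,90))):
    c=cv2.resize(p["frame"][y:y+w,x:x+w,::-1],(400,400),interpolation=cv2.INTER_CUBIC)
    im.append(c)
cv2.imwrite("pics/m12.png",np.hstack(im))
E
```

```text
(no output)
```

View pics/m12.png

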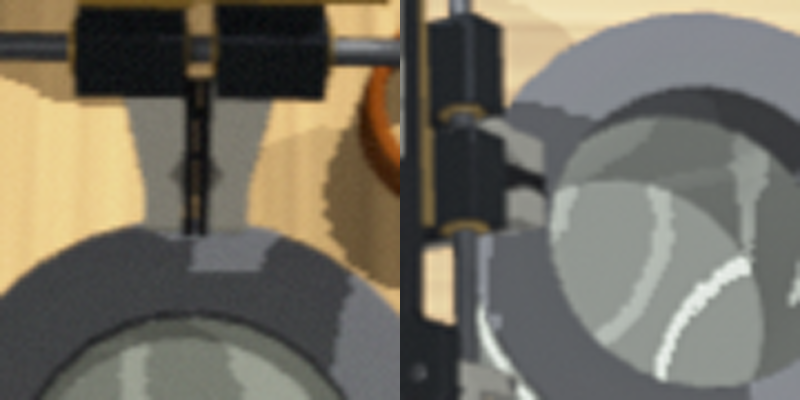

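```bash
python3 - <<'E'
from h import *
ps=[grab_frame("side"),grab_frame("top")]
def tri(a,b):
    P=[];
    for p in ps:
        K,r,t=cam(p);P.append(K@np.c_[cv2.Rodrigues(r)[0],t])
    X=cv2.triangulatePoints(P[0],P[1],np.array(a,float).reshape(2,1),np.array(b,float).reshape(2,1));return (X[:3]/X[3]).ravel()
s=get_state();print(s["eef_pos"],s["ee_rot"])
X=tri([323.9,242.2],[382.6,172.8]);print(X,proj(ps[0],X),proj(ps[1],X))
X=tri([323.5,242.2],[380.6,172.8]);print(X,proj(ps[0],X),proj(ps[1],X))
im=[]
for p,(x,y,w) in zip(ps,((300,205,50),(362,150,50))):
    c=cv2.resize(p["frame"][y:y+w,x:x+w,::-1],(400,400),interpolation=cv2.INTER_NEAREST)
    im.append(np.clip(c*1.8,0,255).astype(np.uint8))
cv2.imwrite("pics/m13.png",np.hstack(im))
E
```

```text
[ 0.54311587 -0.09731328  0.23568123] [-3.13932205 -0.71784661 -1.57429774]
[ 0.54214349 -0.10003424  0.24680153] [[323.69577307 242.35238071]] [[382.48688306 172.64902173]]
[ 0.54265596 -0.09830182  0.24166578] [[324.03493228 241.79301611]] [[380.9030562 173.1960709]]
```

View pics/m13.png

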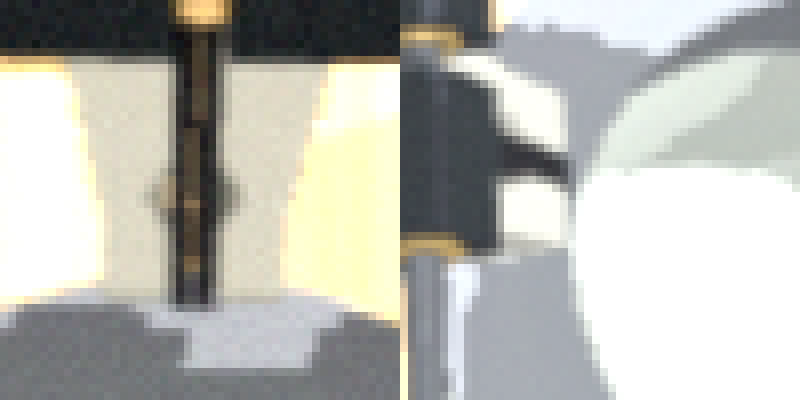

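Emit:
{"fn": "step_arm", "kwargs": {
  "commands": "0 0 0 0 -0.18 0; 0 0 0 0 -0.18 0; 0 0 0 0 -0.18 0; 0 0 0 0 -0.18 0; 0 0 30 0 0 0; 0 0 24 0 0 0; 0 0 0 0 0 0; 0 0 3 0 0 0"
}}

```text
t: 15.2
eef_pos: [0.5438, -0.0971, 0.1795]
ee_rot: [-3.139, 0.0, -1.571]
force: [-0.4, 0.7, 0.6]
width: 0.0004
```

Emit:
{"fn": "step_arm", "kwargs": {
  "commands": "0 0 2 0 0 0; 0 0 1 0 0 0"
}}

```text
t: 15.45
eef_pos: [0.5432, -0.0966, 0.1755]
ee_rot: [-3.141, 0.0, -1.571]
force: [0.4, 0.2, -0.5]
width: 0.0004
```

Emit:
{"fn": "step_arm", "kwargs": {
  "commands": "0 0 2 0 0 0; 0 0 1 0 0 0"
}}

```text
t: 15.7
eef_pos: [0.543, -0.0967, 0.172]
ee_rot: [-3.141, -0.0, -1.571]
force: [-1.3, 1.7, 5.3]
width: 0.0008
```

Emit:
{"fn": "step_arm", "kwargs": {
  "commands": "0 0 3 0 0 0; 0 0 3 0 0 0; 0 0 0 0 0 0"
}}

```text
t: 16.08
eef_pos: [0.5431, -0.0968, 0.1666]
ee_rot: [-3.141, -0.0, -1.571]
force: [-1.3, 0.3, 4.9]
width: 0.0007
```

Emit:
{"fn": "step_arm", "kwargs": {
  "commands": "0 0 -24 0 0 0; 52 0 0 0 0 0; 52 0 0 0 0 0; 53 0 0 0 0 0; 0 0 10 0 0 0; 0 0 0 0 0 0; 0 0 3 0 0 0; 0 0 2 0 0 0"
}}

```text
t: 17.08
eef_pos: [0.5432, -0.2529, 0.1751]
ee_rot: [-3.141, -0.0, -1.57]
force: [0.7, -0.5, -0.2]
width: 0.0006
```

Emit:
{"fn": "step_arm", "kwargs": {
  "commands": "0 0 2 0 0 0; 0 0 1 0 0 0"
}}

```text
t: 17.32
eef_pos: [0.5433, -0.2532, 0.1728]
ee_rot: [-3.141, 0.0, -1.57]
force: [-1.2, 3.1, 6.4]
width: 0.0005
```

Emit:
{"fn": "step_arm", "kwargs": {
  "commands": "0 0 4 0 0 0; 0 0 4 0 0 0; 0 0 4 0 0 0; 0 0 1 0 0 0; 0 0 0 0 0 0"
}}

```text
t: 17.95
eef_pos: [0.5432, -0.2531, 0.1599]
ee_rot: [-3.14, 0.0, -1.57]
force: [-2.3, 3.0, 5.1]
width: 0.0003
```

Emit:
{"fn": "step_arm", "kwargs": {
  "commands": "0 0 -22 0 0 0; -52 0 0 0 0 0; -52 0 0 0 0 0; -53 0 0 0 0 0; 0 0 10 0 0 0; 0 0 0 0 0 0; 0 0 4 0 0 0; 0 0 2 0 0 0"
}}

```text
t: 18.95
eef_pos: [0.5433, -0.0975, 0.1654]
ee_rot: [-3.141, 0.0, -1.573]
force: [-1.6, 3.1, 7.2]
width: 0.0006
```

Emit:
{"fn": "step_arm", "kwargs": {
  "commands": "0 0 4 0 0 0; 0 0 4 0 0 0; 0 0 4 0 0 0; 0 0 2 0 0 0; 0 0 0 0 0 0"
}}

```text
t: 19.58
eef_pos: [0.5433, -0.0976, 0.1515]
ee_rot: [-3.141, 0.0, -1.573]
force: [-1.2, 2.7, 5.3]
width: 0.0006
```

Emit:
{"fn": "step_arm", "kwargs": {
  "commands": "0 0 -25 0 0 0; 52 0 0 0 0 0; 52 0 0 0 0 0; 52 0 0 0 0 0; 0 0 10 0 0 0; 0 0 0 0 0 0; 0 0 4 0 0 0; 0 0 2 0 0 0"
}}

```text
t: 20.58
eef_pos: [0.5431, -0.2523, 0.1605]
ee_rot: [-3.141, -0.001, -1.57]
force: [-1.7, 1.0, 6.2]
width: 0.0004
```

Emit:
{"fn": "step_arm", "kwargs": {
  "commands": "0 0 4 0 0 0; 0 0 4 0 0 0; 0 0 4 0 0 0; 0 0 2 0 0 0; 0 0 0 0 0 0"
}}

```text
t: 21.2
eef_pos: [0.5432, -0.2524, 0.1471]
ee_rot: [-3.141, -0.001, -1.57]
force: [-2.3, -1.4, 4.2]
width: 0.0004
```

Emit:
{"fn": "step_arm", "kwargs": {
  "commands": "0 0 -24 0 0 0; -39 40 0 0 0 0; -39 38 0 0 0 0; 0 0 6 0 0 0; 0 0 4 0 0 0; 0 0 0 0 0 0"
}}

```text
t: 21.95
eef_pos: [0.4655, -0.1749, 0.1596]
ee_rot: [3.141, -0.0, -1.571]
force: [-0.1, -0.8, -0.1]
width: 0.0005
```

Emit:
{"fn": "step_arm", "kwargs": {
  "commands": "0 0 3 0 0 0; 0 0 2 0 0 0; 0 0 0 0 0 0"
}}

```text
t: 22.32
eef_pos: [0.4648, -0.175, 0.1546]
ee_rot: [3.141, 0.0, -1.572]
force: [0.6, -0.9, -0.0]
width: 0.0002
```

Emit:
{"fn": "step_arm", "kwargs": {
  "commands": "0 0 2 0 0 0; 0 0 1 0 0 0"
}}

```text
t: 22.58
eef_pos: [0.4649, -0.1748, 0.1519]
ee_rot: [3.142, 0.0, -1.571]
force: [0.6, 0.7, -0.6]
width: 0.0004
```

Emit:
{"fn": "step_arm", "kwargs": {
  "commands": "0 0 2 0 0 0; 0 0 1 0 0 0"
}}

```text
t: 22.82
eef_pos: [0.465, -0.1749, 0.1492]
ee_rot: [-3.141, -0.0, -1.571]
force: [-1.1, 1.5, 5.8]
width: 0.0007
```

Emit:
{"fn": "step_arm", "kwargs": {
  "commands": "0 0 2 0 0 0"
}}

```text
t: 22.95
eef_pos: [0.465, -0.1748, 0.1476]
ee_rot: [-3.141, -0.0, -1.571]
force: [-2.1, 1.0, 7.4]
width: 0.0007
```

Emit:
{"fn": "step_arm", "kwargs": {
  "commands": "0 0 -20 0 0 0; -39 -39 0 0 0 0; -39 -39 0 0 0 0; 0 0 12 0 0 0; 0 0 0 0 0 0; 0 0 4 0 0 0; 0 0 4 0 0 0; 0 0 0 0 0 0"
}}

```text
t: 23.95
eef_pos: [0.5426, -0.0973, 0.1476]
ee_rot: [-3.141, 0.0, -1.572]
force: [-1.4, 3.0, 3.0]
width: 0.0005
```

Emit:
{"fn": "step_arm", "kwargs": {
  "commands": "0 0 4 0 0 0; 0 0 4 0 0 0; 0 0 1 0 0 0; 0 0 0 0 0 0"
}}

```text
t: 24.45
eef_pos: [0.5427, -0.0974, 0.1388]
ee_rot: [-3.141, -0.0, -1.572]
force: [-3.3, 2.5, 5.4]
width: 0.0006
```

Now −y.

Emit:
{"fn": "step_arm", "kwargs": {
  "commands": "0 0 -24 0 0 0; 52 0 0 0 0 0; 52 0 0 0 0 0; 52 0 0 0 0 0; 0 0 12 0 0 0; 0 0 0 0 0 0; 0 0 4 0 0 0; 0 0 0 0 0 0"
}}

```text
t: 25.45
eef_pos: [0.5431, -0.2522, 0.1464]
ee_rot: [-3.141, -0.0, -1.57]
force: [0.2, -0.1, 0.3]
width: 0.0004
```

Emit:
{"fn": "step_arm", "kwargs": {
  "commands": "0 0 4 0 0 0; 0 0 4 0 0 0; 0 0 2 0 0 0; 0 0 0 0 0 0"
}}

```text
t: 25.95
eef_pos: [0.5432, -0.2523, 0.1368]
ee_rot: [-3.141, -0.0, -1.57]
force: [-2.0, 0.1, 5.0]
width: 0.0004
```

Emit:
{"fn": "step_arm", "kwargs": {
  "commands": "0 0 2 0 0 0; 0 0 0 0 0 0"
}}

```text
t: 26.2
eef_pos: [0.5432, -0.2523, 0.1349]
ee_rot: [-3.141, -0.0, -1.57]
force: [-2.5, 0.8, 5.7]
width: 0.0002
```

Emit:
{"fn": "step_arm", "kwargs": {
  "commands": "0 0 2 0 0 0; 0 0 0 0 0 0"
}}

```text
t: 26.45
eef_pos: [0.5432, -0.2523, 0.1329]
ee_rot: [-3.141, -0.0, -1.57]
force: [-1.5, 0.3, 6.0]
width: 0.0002
```

Emit:
{"fn": "step_arm", "kwargs": {
  "commands": "0 0 1 0 0 0; 0 0 0 0 0 0"
}}

```text
t: 26.7
eef_pos: [0.5433, -0.2523, 0.1319]
ee_rot: [-3.141, -0.0, -1.57]
force: [-2.2, -0.0, 5.0]
width: 0.0005
```

Emit:
{"fn": "step_arm", "kwargs": {
  "commands": "0 0 1 0 0 0; 0 0 0 0 0 0"
}}

```text
t: 26.95
eef_pos: [0.5432, -0.2523, 0.1309]
ee_rot: [-3.141, -0.0, -1.57]
force: [-1.6, 0.9, 6.6]
width: 0.0006
```

Emit:
{"fn": "step_arm", "kwargs": {
  "commands": "0 0 -22 0 0 0; -52 0 0 0 0 0; -52 0 0 0 0 0; -51 0 0 0 0 0; 0 0 12 0 0 0; 0 0 0 0 0 0; 0 0 3 0 0 0; 0 0 3 0 0 0"
}}

```text
t: 27.95
eef_pos: [0.5432, -0.0983, 0.1346]
ee_rot: [-3.141, 0.001, -1.573]
force: [-3.7, 5.7, 7.5]
width: 0.0002
```

Emit:
{"fn": "step_arm", "kwargs": {
  "commands": "0 0 3 0 0 0; 0 0 2 0 0 0; 0 0 1 0 0 0; 0 0 0 0 0 0"
}}

```text
t: 28.45
eef_pos: [0.5433, -0.0983, 0.1294]
ee_rot: [-3.14, 0.001, -1.573]
force: [-4.5, 7.1, 13.9]
width: 0.0005
```

Emit:
{"fn": "step_arm", "kwargs": {
  "commands": "0 0 1 0 0 0; 0 0 0 0 0 0"
}}

```text
t: 28.7
eef_pos: [0.5433, -0.0983, 0.1291]
ee_rot: [-3.14, 0.001, -1.572]
force: [-6.9, 8.5, 19.8]
width: 0.0003
```

Emit:
{"fn": "step_arm", "kwargs": {
  "commands": "0 0 1 0 0 0; 0 0 0 0 0 0"
}}

```text
t: 28.95
eef_pos: [0.5434, -0.0983, 0.1289]
ee_rot: [-3.139, 0.0, -1.572]
force: [-9.4, 9.9, 23.7]
width: 0.0006
```

Emit:
{"fn": "step_arm", "kwargs": {
  "commands": "0 0 -22 0 0 0; 52 0 0 0 0 0; 52 0 0 0 0 0; 51 0 0 0 0 0; 0 0 14 0 0 0; 0 0 0 0 0 0; 0 0 4 0 0 0; 0 0 0 0 0 0"
}}

```text
t: 29.95
eef_pos: [0.543, -0.2523, 0.1303]
ee_rot: [-3.141, -0.0, -1.57]
force: [-0.7, -1.5, 1.3]
width: 0.0004
```

Emit:
{"fn": "step_arm", "kwargs": {
  "commands": "0 0 2 0 0 0; 0 0 1 0 0 0; 0 0 0 0 0 0"
}}

```text
t: 30.32
eef_pos: [0.5431, -0.2523, 0.1291]
ee_rot: [-3.14, -0.001, -1.57]
force: [-5.8, 2.6, 14.6]
width: 0.0005
```

Emit:
{"fn": "step_arm", "kwargs": {
  "commands": "0 0 1 0 0 0; 0 0 0 0 0 0"
}}

```text
t: 30.58
eef_pos: [0.5431, -0.2523, 0.1289]
ee_rot: [-3.14, -0.001, -1.569]
force: [-8.2, 4.0, 20.5]
width: 0.0007
```

Emit:
{"fn": "step_arm", "kwargs": {
  "commands": "0 0 1 0 0 0; 0 0 0 0 0 0"
}}

```text
t: 30.82
eef_pos: [0.5432, -0.2524, 0.1288]
ee_rot: [-3.14, -0.001, -1.569]
force: [-9.6, 5.1, 26.2]
width: 0.0005
```

Home at −y too. Now −x, then +x.

Emit:
{"fn": "step_arm", "kwargs": {
  "commands": "0 0 -20 0 0 0; -39 39 0 0 0 0; -38 39 0 0 0 0; 0 0 8 0 0 0; 0 0 0 0 0 0; 0 0 4 0 0 0; 0 0 2 0 0 0; 0 0 0 0 0 0"
}}

```text
t: 31.82
eef_pos: [0.4649, -0.1761, 0.1304]
ee_rot: [3.141, -0.0, -1.572]
force: [0.9, 0.1, -0.3]
width: 0.0003
```

Emit:
{"fn": "step_arm", "kwargs": {
  "commands": "0 0 3 0 0 0; 0 0 1 0 0 0; 0 0 0 0 0 0"
}}

```text
t: 32.2
eef_pos: [0.4653, -0.1762, 0.129]
ee_rot: [-3.14, -0.001, -1.571]
force: [-6.9, 5.0, 19.3]
width: 0.0008
```

Emit:
{"fn": "step_arm", "kwargs": {
  "commands": "0 0 1 0 0 0; 0 0 0 0 0 0"
}}

```text
t: 32.45
eef_pos: [0.4654, -0.1762, 0.1288]
ee_rot: [-3.14, -0.001, -1.571]
force: [-9.7, 5.6, 27.8]
width: 0.0003
```

Emit:
{"fn": "step_arm", "kwargs": {
  "commands": "0 0 -20 0 0 0; 0 -52 0 0 0 0; 0 -52 0 0 0 0; 0 -53 0 0 0 0; 0 0 10 0 0 0; 0 0 0 0 0 0; 0 0 4 0 0 0; 0 0 2 0 0 0"
}}

```text
t: 33.45
eef_pos: [0.6214, -0.176, 0.1304]
ee_rot: [-3.141, 0.0, -1.571]
force: [0.0, -0.3, 0.4]
width: 0.0004
```

Emit:
{"fn": "step_arm", "kwargs": {
  "commands": "0 0 3 0 0 0; 0 0 1 0 0 0; 0 0 0 0 0 0"
}}

```text
t: 33.83
eef_pos: [0.6216, -0.176, 0.1291]
ee_rot: [-3.14, -0.001, -1.571]
force: [-6.5, 3.4, 16.6]
width: 0.0004
```

Emit:
{"fn": "step_arm", "kwargs": {
  "commands": "0 0 1 0 0 0; 0 0 0 0 0 0"
}}

```text
t: 34.08
eef_pos: [0.6217, -0.1761, 0.1289]
ee_rot: [-3.139, -0.001, -1.57]
force: [-9.2, 4.5, 21.6]
width: 0.0005
```

All four sides stop at the same height (0.129 on the TCP). Lift clear and verify by camera.

Emit:
{"fn": "step_arm", "kwargs": {
  "commands": "0 0 -50 0 0 0; 0 0 -50 0 0 0; -60 0 0 0 0 0; -60 0 0 0 0 0; -60 0 0 0 0 0; -50 0 0 0 0 0; 0 0 0 0 0 0"
}}

```text
t: 34.95
eef_pos: [0.6218, 0.0574, 0.2254]
ee_rot: [-3.141, 0.001, -1.567]
force: [0.0, 0.6, 0.2]
width: -0.0
```

```bash
python3 refit.py r3 .137; python3 -c "
import cv2,numpy as np
a=cv2.imread('pics/r3_f0.png')[200:400,230:430];b=cv2.imread('pics/r3_f1.png')[90:290,320:520]
r=lambda i:cv2.resize(i,(390,390))
cv2.imwrite('pics/m14.png',np.hstack([r(a),r(b)]))"
```

```text
R [ 0.5415 -0.1748  0.1315  0.0681 -0.0226] 0.3469015735388964 [71, 71]
L [ 0.5543  0.2108  0.1345 -0.0206 -0.0291] 0.3065834045410156 [56, 69]
```

View pics/m14.png

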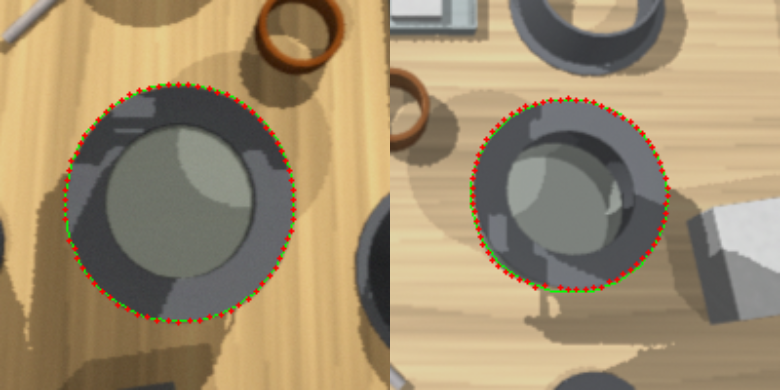

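```bash
python3 -c "
from station import *
print(get_state()['force']);print(job_done())"
```

```text
[-0.3672031  -0.55594707 -0.48445785]
the job is handed in; nothing more can be done
None
```

The collar on the right-hand canister (at about x 0.543, y −0.175) is pressed fully home, and the job is handed in at about 35 s of the 48 s allowed.

I pressed it with closed fingertips in steps of up to about 14 mm, alternating between the +y and −y sides. By the heights at contact it never leaned more than about 4°. I then pressed the −x and +x sides to confirm.

**Force check:** all four sides stopped hard at the same TCP height, 0.1288–0.1289 m, with 22–28 N upward. The moving friction had been about 5–7 N. The total travel of about 44.5 mm matches a start of 178–183 mm and home at 135 mm.

**Camera check:** the last fit put the flange at z ≈ 0.132 m, and the finished collar on the other canister at 0.1345 m. The fit also showed about 4° of slope on the pressed collar. I put that down to fit noise, because the same method gave about 2–3° on the level finished collar. The force check is the more reliable of the two. The arm was clear and touching nothing at hand-in.

**Disagreement found:** the fingertips did not stand 25 mm ahead of the reported TCP. In the pictures, and at contact, they were about 30 mm further back, slightly behind it. As a result my first descents touched nothing, which cost about 12 s. After that I worked from contact force instead.

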